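Bring the lab jack up under the heat sink

TASK

The black finned heat sink lies across two wooden rests with a lab jack beneath it. Turn that jack's knob clockwise until its platform just touches the underside of the heat sink and supports its middle, without shifting the heat sink or lifting it by more than about 5 mm. Leave the spare jack, which has nothing above it, as it is.

Things in the scene. Friction and masses are not known exactly. Their poses are not given: they have to be found in the camera images.
- heatsink: black finned heat sink, 90 x 240 x 31 mm (x, y, z), 0.5 kg, fins up, lying loose across two wooden rests (tops 85 to 90 mm above the bench). Origin: centre of its flat underside; z up, y along its length.
- jack_plat: aluminium platform, 120 x 110 x 8 mm, of the scissor lab jack under the heat sink (bolted down). Origin: centre of its top face; x points away from the knob, z up. Knob clockwise from above raises it 14 mm per rad, the other way lowers it; it stays where left. It starts 75 to 80 mm above the bench, 5 to 15 mm below the heat sink; travel ends 106 mm above the bench.
- jack_knob_top (a point): centre of the top of that jack's round black knob: upright axis, 46 mm across, 32 mm high, top 104 mm above the bench, on a grey gear nose (34 mm high) on the robot's side, 140 mm from the platform's centre; free space 75 mm all round it. Below it a 22 mm shaft. It turns stiffly (0.15 Nm, 0.25 Nm when lifting): grip with 25 N or more.
- spare_plat: platform of the spare jack, not to be used: same make as the other, nothing above it, standing on the other side of the bench. Origin: centre of the platform's top face.

How it is judged (in metres and radians):
At the end, for the whole second after the job is handed in: The platform of the jack under the heat sink presses on its underside (more than 0.2 N), the heat sink is within 10 mm of where it began (lifted or shifted), and all is at rest (contact force between jack_plat and heatsink above 0.2 N and distance of heatsink from where it was at the start of the episode below 0.01 m and linear speed of each of heatsink, jack_plat below 0.01 m/s); the robot touches nothing.
It fails at once if the spare jack's platform is raised or lowered by more than 4 mm (distance of spare_plat from where it was at the start of the episode above 0.004 m).
It fails at once if the heat sink is tipped by more than 15 degrees (angle between heatsink's own z axis and vertical above 0.26 rad).
It also fails if it takes over 32 s, if anything falls off the work surface, if the arm or the gripper's body presses on something with over 40 N, if the wrist force passes 120 N, or if a joint passes its speed limit or range.

ROBOT

A 6-joint arm with a two-finger parallel gripper is mounted at the origin on the work surface. World frame = base frame: x ahead of the robot, y to its left, z up, the work surface at z = 0. Lengths are in mm, angles in rad, forces in N, time in s.
With the tool pointing down it reaches from about 350 to 775 mm from the base axis. Payload 7.3 kg.
Tool frame: the origin (TCP) lies at the centre of the arm's flange, where the gripper is bolted on; the fingertips stand 178 mm ahead of it and the grasp point (between the pads) lies 159 mm ahead of it; z points along the fingers, y is the direction in which the jaws open and shut (so a half turn about z gives the same grasp; the last joint's range is limited). The gripper opens to 92 mm and grips with 3 to 60 N. Pads are 19 mm wide; open, the fingers measure 130 mm over their backs; the gripper's body (75 mm by 190 mm) begins 47 mm behind the grasp point.
Start: joints at [-1.386, 0.342, 1.524, -0, 1.275, -0.146], TCP at [170.54, -496.532, 404.741] pointing down, gripper open.
Joint ranges: [-2.53, 2.53], [-0.77, 2.02], [0.04, 2.7], [-1, 4.14], [0.28, 2.66], [-3.11, 3.11]. Speed limits (rad/s): [2.57, 2.57, 3.14, 3.14, 3.14, 3.14].

INTERFACE

Orientations are given as [roll, pitch, yaw] about the fixed x, y, z axes, in that order (R = Rz(yaw) Ry(pitch) Rx(roll)).
In Python, from plant import get_obs, capture, close_job gives the robot as it stands. The module is installed in compiled form; this text tells all that it offers.
- The arm moves only by the shell command python3 -m pendant 'ROWS'. ROWS is JSON, a list of rows, each a list of 3 entries, a list of its own where there are three numbers: the shift along the tool's x, y, z in m, then the turn, a rotation vector about the tool's x, y, z in rad, then the finger opening in m, from 0 to 0.0918. In form: [[[tx, ty, tz], [wx, wy, wz], fingers], ...]. A call has 1 to 10 rows; each row is the pose to reach, as a shift and turn from the pose commanded when the call began, along the tool's axes at that moment; what a row does not reach only later rows make up. A row lasts 1/12 s, in which the tool goes at most 41.7 mm and 7.16 degrees, less where a joint would pass 70% of its speed; a pose out of reach is approached as far as the arm can. A call with a gripper value outside its range is refused whole. The fingers move at their own pace and stop on an object; the grip force is fixed at half the most. Time passes only in rows, so rows that repeat a pose let the fingers close. It gives the time, the measured TCP pose, the force and the opening at its end, in the units of the state.
- get_obs(): the state, without advancing time (a new reading comes with each control period).
- capture(name): name is "scene" or "side" or "wrist"; returns a dict with "color" (384x512x3 uint8, red, green, blue), "mtx" (3x3 intrinsics, pixels), "rvec" (rotation vector, rad) and "tvec" (3), from world to camera coordinates, as OpenCV has them. Camera axes: x right, y down, z forward; pixel columns grow to the right and rows downward; lengths in mm; the calibration is good to about 2 mm. A picture is of the moment at which its call begins. There is no depth.
- close_job(): hands the job in, once; it reports no verdict.
The state is a dict: "time": time; "joint_positions": joint angles; "dq": joint speeds; "tau": joint torques, N m; "tool_pos": TCP position; "tcp_rot": TCP orientation; "contact_force": force on the tool from outside, world axes, zero at the start; "moment": the same for the moment, N m; "grip_width": finger opening in mm.
Only numpy, scipy, OpenCV 4.12 (cv2) and the standard library are available. Lean on these libraries where they do the work, as an engineer would, in place of code of your own. Each camera call takes 0.05 s, during which the arm holds its last target. There are 200 camera calls.

## Working session

There is one attempt and no reset: what is moved stays moved. The work goes in short steps, Python scripts to look and compute and a shell command to move; the robot and the scene stay as the last step left them, time stands still between calls to the robot, and variables do not carry over. Pictures are saved under pics/ and viewed, about 8 in all and at most 12, crops included, and the job is handed in when it is done.

```bash
mkdir -p pics; cat > h.py <<'E'
import numpy as np, cv2
from plant import get_obs, capture
def snap(n,f):
    c=capture(n); cv2.imwrite('pics/'+f,cv2.cvtColor(c['color'],cv2.COLOR_RGB2BGR))
    np.savez('pics/'+f[:-4]+'.npz',**c); return c
def ray(c,uv,z):
    R=cv2.Rodrigues(np.array(c['rvec'],float))[0]; t=np.array(c['tvec'],float).ravel()
    o=-R.T@t; d=R.T@np.linalg.inv(c['mtx'])@np.array([uv[0],uv[1],1.])
    return o+d*(z-o[2])/d[2]
E
python3 - <<'E'
from h import *
a=snap('scene','s0.png'); b=snap('side','d0.png')
print(get_obs())
for c in (a,b):
    R=cv2.Rodrigues(np.array(c['rvec'],float))[0]; print(-R.T@np.array(c['tvec']).ravel(), R[2])
E
```

```text
{'time': 0.1, 'joint_positions': array([-1.38596930e+00,  3.42639354e-01,  1.52490848e+00,  9.81592328e-06,
        1.27541301e+00, -1.45993895e-01]), 'dq': array([-5.83074197e-04,  8.88694392e-05, -1.80077708e-03,  7.27232067e-04,
        3.04679369e-04,  9.23374225e-04]), 'tau': array([ 1.76556321e-03, -4.32005882e+01, -2.44693029e+01,  7.19596515e-02,
        5.25688590e-02, -3.73398439e-05]), 'tool_pos': array([ 170.53324726, -496.40412444,  404.12594921]), 'tcp_rot': array([-3.14024039e+00, -2.08325169e-04,  3.30817920e-01]), 'contact_force': array([-0.54010877, -0.30468922,  0.24169022]), 'moment': array([-0.01245188,  0.00165611, -0.00324599]), 'grip_width': 91.64921202713774}
[1030.05617082 -335.64259342 1069.87240534] [-0.42250765  0.29335817 -0.85757115]
[530.97687128 625.5196475  544.0170873 ] [ 0.07637469 -0.83701303 -0.54182663]
```

View pics/s0.png

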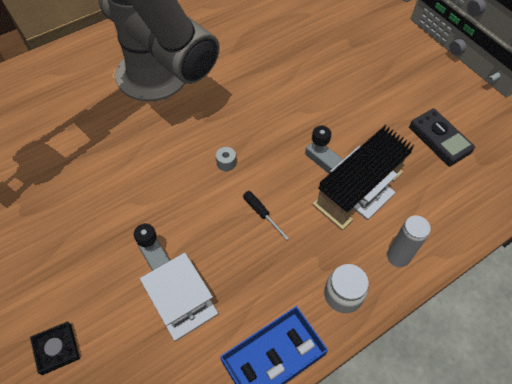

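View pics/d0.png

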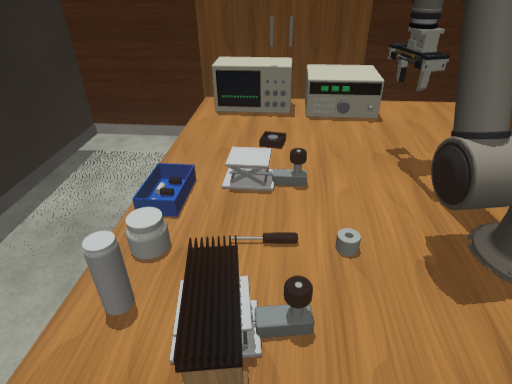

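The scene view shows the heat-sink jack's knob near (321,133), and the spare's knob near (146,234). In the side view the target knob top is near (298,287).

```bash
python3 - <<'E'
from h import *
L=lambda f:dict(np.load('pics/'+f))
a,b=L('s0.npz'),L('d0.npz')
def blob(c,box):
    x0,y0,x1,y1=box; m=(c['color'][y0:y1,x0:x1].max(2)<65).astype(np.uint8)
    n,l,s,ce=cv2.connectedComponentsWithStats(m); i=1+np.argmax(s[1:,4]); return ce[i]+[x0,y0], s[i]+[x0,y0,0,0,0]
for c,box in ((a,(300,115,340,155)),(b,(275,268,325,310))):
    ce,s=blob(c,box); print(ce,s,'mid88:',ray(c,ce,88),'top104 guess')
P=[c['mtx']@np.hstack([cv2.Rodrigues(c['rvec'])[0],c['tvec'].reshape(3,1)]) for c in (a,b)]
ua=blob(a,(300,115,340,155))[0]; ub=blob(b,(275,268,325,310))[0]
X=cv2.triangulatePoints(P[0],P[1],ua,ub); print('tri',(X[:3]/X[3]).ravel())
im=[]
for c,(u,v) in ((a,(355,165)),(b,(245,300))):
    k=cv2.cvtColor(c['color'],cv2.COLOR_RGB2BGR)[max(v-75,0):v+75,u-75:u+75]; im.append(cv2.resize(k,(399,399*k.shape[0]//150)))
h=min(i.shape[0] for i in im); cv2.imwrite('pics/z0.png',np.hstack([i[:h] for i in im]))
E
```

```text
[320.62305296 137.31775701] [312 126  19  25 321] mid88: [512.40153757 217.44424104  88.        ] top104 guess
[297.57184751 292.36950147] [284 276  28  32 682] mid88: [507.0871553 224.6996672  88.       ] top104 guess
tri [508.39718549 220.59956146  82.21500994]
```

View pics/z0.png

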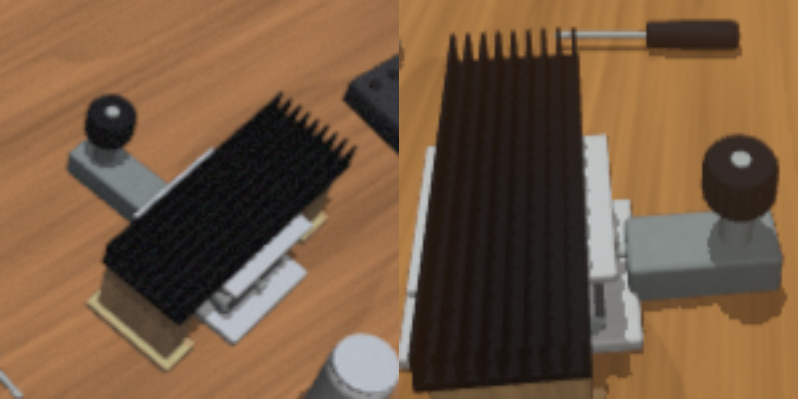

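The zoom shows the knob's bright centre dot at scene pixel (322.1,131.7) and side pixel (298.6,284.8), with the nose pointing from the knob to the heat sink. I'll turn the dots into a point and take the heat-sink edge direction.

```bash
python3 - <<'E'
from h import *
from scipy.spatial.transform import Rotation as Ro
L=lambda f:dict(np.load('pics/'+f))
a,b=L('s0.npz'),L('d0.npz')
pa=ray(a,(322.1,131.7),104);pb=ray(b,(298.6,284.8),104);print(pa,pb)
k=(pa+pb)/2
e=[ray(a,(280+x/2.66,90+y/2.66),119) for x,y in((107,250),(280,97),(183,320),(350,157))]
print(np.round(e,0)); d=e[1]-e[0]; print('len',np.linalg.norm(d),'dir',np.arctan2(d[1],d[0])); print('c',np.mean(e,0)-k)
o=get_obs(); R=Ro.from_euler('xyz',o['tcp_rot']).as_matrix()
for w in ([430,-150,404],[*k[:2],404]): print(np.round(R.T@(np.array(w)-o['tool_pos'])/1000,3))
E
```

```text
[509.2460091  222.11072201 104.        ] [506.23689113 222.83760306 104.        ]
[[632. 118. 119.]
 [591. 352. 119.]
 [721. 128. 119.]
 [677. 358. 119.]]
len 237.89864531333237 dir 1.7464511605203
c [147.64807019  16.58320383  15.        ]
[ 0.358 -0.243  0.001]
[ 0.552 -0.57   0.001]
```

```bash
python3 -m pendant '[[[0.358,-0.243,0],[0,0,0],0.0918],[[0.358,-0.243,0],[0,0,0],0.0918],[[0.358,-0.243,0],[0,0,0],0.0918],[[0.358,-0.243,0],[0,0,0],0.0918],[[0.358,-0.243,0],[0,0,0],0.0918],[[0.358,-0.243,0],[0,0,0],0.0918],[[0.358,-0.243,0],[0,0,0],0.0918],[[0.358,-0.243,0],[0,0,0],0.0918],[[0.358,-0.243,0],[0,0,0],0.0918],[[0.358,-0.243,0],[0,0,0],0.0918]]'
```

```text
time: 0.93
tool_pos: [421.3, -161.2, 404.7]
tcp_rot: [-3.142, 0.0, 0.331]
contact_force: [0.4, -1.0, 0.1]
grip_width: 91.9
```

```bash
python3 -c "
from h import *
from scipy.spatial.transform import Rotation as Ro
o=get_obs(); R=Ro.from_euler('xyz',o['tcp_rot']).as_matrix()
print(o['time'],o['tool_pos'],o['tcp_rot'],R.T@(np.array([507.7,222.5,404])-o['tool_pos'])/1000)"
```

```text
0.9333 [ 421.28747261 -161.24201509  404.65419143] [-3.14156893e+00  1.20340982e-04  3.30706033e-01] [ 0.20633541 -0.33488921  0.0006373 ]
```

```bash
python3 -m pendant '[[[0.206,-0.335,0],[0,0,-0.65],0.0918],[[0.206,-0.335,0],[0,0,-0.65],0.0918],[[0.206,-0.335,0],[0,0,-0.65],0.0918],[[0.206,-0.335,0],[0,0,-0.65],0.0918],[[0.206,-0.335,0],[0,0,-0.65],0.0918],[[0.206,-0.335,0],[0,0,-0.65],0.0918],[[0.206,-0.335,0],[0,0,-0.65],0.0918],[[0.206,-0.335,0],[0,0,-0.65],0.0918],[[0.206,-0.335,0],[0,0,-0.65],0.0918],[[0.206,-0.335,0],[0,0,-0.65],0.0918]]'
```

```text
time: 1.77
tool_pos: [506.6, 224.8, 404.1]
tcp_rot: [-3.141, -0.001, 0.984]
contact_force: [-0.7, 0.1, 0.4]
grip_width: 92.1
```

```bash
python3 -m pendant '[[[0,0,0],[0,0,0],0.0918],[[0,0,0],[0,0,0],0.0918]]'; python3 -c "
from h import *
o=get_obs(); print(o['joint_positions'])
snap('wrist','w0.png')"
```

```text
time: 1.93
tool_pos: [506.4, 221.3, 403.9]
tcp_rot: [-3.141, 0.002, 0.983]
contact_force: [0.3, -1.2, -0.3]
grip_width: 91.6
[ 2.73504615e-01  3.93893165e-01  1.44778170e+00 -4.50997747e-04
  1.30153739e+00  8.61285924e-01]
```

View pics/w0.png

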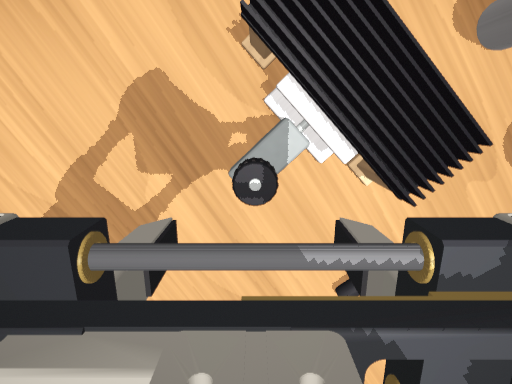

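The wrist view shows the knob's dot at (255,184), centred between the jaws; the jaws will close across the image, clear of the heat sink.

```bash
python3 -c "
from h import *
from scipy.spatial.transform import Rotation as Ro
k=ray(dict(np.load('pics/w0.npz')),(255,184),104)
o=get_obs(); R=Ro.from_euler('xyz',o['tcp_rot']).as_matrix()
print(k,R.T@(np.r_[k[:2],251]-o['tool_pos'])/1000)"
```

```text
[506.69504575 223.19972054 104.        ] [ 0.00275541 -0.0012508   0.15306255]
```

```bash
python3 -m pendant '[[[0.001,-0.001,0.04],[0,0,0],0.0918],[[0.001,-0.001,0.08],[0,0,0],0.0918],[[0.001,-0.001,0.11],[0,0,0],0.0918],[[0.001,-0.001,0.13],[0,0,0],0.0918],[[0.001,-0.001,0.145],[0,0,0],0.0918],[[0.001,-0.001,0.153],[0,0,0],0.0918],[[0.001,-0.001,0.153],[0,0,0],0.0918],[[0.001,-0.001,0.153],[0,0,0],0.0918]]'; python3 -m pendant '[[[0,0,0],[0,0,0],0.03],[[0,0,0],[0,0,0],0.03],[[0,0,0],[0,0,0],0.03],[[0,0,0],[0,0,0],0.03],[[0,0,0],[0,0,0],0.03],[[0,0,0],[0,0,0],0.03],[[0,0,0],[0,0,0],0.03],[[0,0,0],[0,0,0],0.03]]'; python3 -c "
from h import *
print(get_obs()['moment']);snap('side','d1.png')"
```

```text
time: 2.65
tool_pos: [506.6, 221.1, 252.2]
tcp_rot: [3.141, -0.0, 0.98]
contact_force: [-0.8, -0.2, 0.7]
grip_width: 92.0
time: 3.32
tool_pos: [506.0, 222.1, 251.7]
tcp_rot: [-3.141, 0.0, 0.981]
contact_force: [-0.2, -0.8, 0.8]
grip_width: 45.1
[-0.09475789 -0.10382054 -0.04567201]
```

Knob gripped (45 mm). Now the turn begins, with about 4 mm of rise first.

```bash
python3 -m pendant '[[[0,0,0],[0,0,0.1],0.03],[[0,0,0],[0,0,0.2],0.03],[[0,0,0],[0,0,0.3],0.03]]'; python3 -c "
from h import *
o=get_obs();print(o['moment'],o['tau'][5])"; python3 -m pendant '[[[0,0,0],[0,0,0.05],0.03],[[0,0,0],[0,0,0.05],0.03]]'; python3 -c "
from h import *
o=get_obs();print(o['moment'],o['tau'][5],o['contact_force']); snap('side','d2.png')
a=[cv2.imread('pics/d%d.png'%i)[215:384,150:350] for i in (1,2)]
cv2.imwrite('pics/z1.png',cv2.resize(np.hstack(a),None,fx=2,fy=2,interpolation=cv2.INTER_CUBIC))"
```

```text
time: 3.62
tool_pos: [505.9, 222.3, 251.7]
tcp_rot: [-3.141, 0.001, 0.676]
contact_force: [-2.1, 2.1, 1.8]
grip_width: 45.2
[0.44190805 0.36589007 0.219544  ] -1.4052638411521912
time: 3.78
tool_pos: [505.9, 222.3, 251.7]
tcp_rot: [-3.141, 0.001, 0.629]
contact_force: [-3.0, 3.3, 3.0]
grip_width: 45.6
[ 0.50041085  0.58225242 -0.14257082] 0.671746451407671 [-2.97979396  3.33345571  2.95578497]
```

View pics/z1.png

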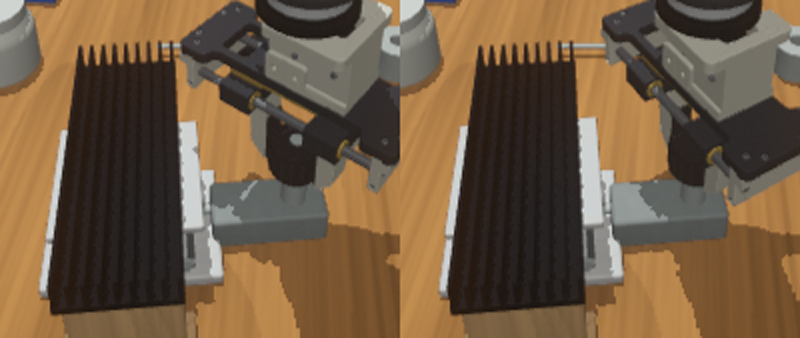

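The platform (white edge right of the heat sink) has risen by about 2 px between the two pictures, and the heat sink has not moved. I'll go on in small turns and track the heat sink's image shift.

```bash
cat > t.py <<'E'
from h import *
import sys
n=sys.argv[1]; o=get_obs(); c=snap('side',n+'.png'); s=snap('scene',n+'s.png')
g=lambda i:cv2.cvtColor(i,cv2.COLOR_RGB2GRAY).astype(np.float32)
r=dict(np.load('pics/d1.npz'))['color']; r2=dict(np.load('pics/s0.npz'))['color']
def ecc(a,b):
    W=np.eye(2,3,dtype=np.float32)
    try: return cv2.findTransformECC(a,b,W,cv2.MOTION_TRANSLATION,(3,100,1e-5),None,3)[1][:,2]
    except cv2.error: return None
f=lambda im,y0,y1,x0,x1:np.ascontiguousarray(g(im)[y0:y1,x0:x1])
print('fins side',ecc(f(r,236,252,184,215),f(c['color'],236,252,184,215)),'front',ecc(f(r,340,384,180,235),f(c['color'],340,384,180,235)),
 'plat',ecc(f(r,274,330,243,252),f(c['color'],274,330,243,252)),'scene',ecc(f(r2,125,225,345,415),f(s['color'],125,225,345,415)))
print('t',o['time'],'yaw',o['tcp_rot'][2],'M',o['moment'].round(2),'F',o['contact_force'].round(1),'tau6',o['tau'][5].round(2),'q6',o['joint_positions'][5].round(2))
E
python3 t.py e0
python3 -m pendant '[[[0,0,0],[0,0,0.05],0.03],[[0,0,0],[0,0,0.1],0.03],[[0,0,0],[0,0,0.1],0.03]]' >/dev/null; python3 t.py e1
python3 -m pendant '[[[0,0,0],[0,0,0.05],0.03],[[0,0,0],[0,0,0.1],0.03],[[0,0,0],[0,0,0.1],0.03]]' >/dev/null; python3 t.py e2
```

```text
fins side [ 0.00421099 -0.01150573] front [ 0.01285441 -0.00258677] plat [ 0.8953351 -1.6156328] scene [ 0.09114757 -0.2022912 ]
t 3.8333 yaw 0.6318135862036398 M [ 0.57  0.6  -0.11] F [-4.4  4.5  2.6] tau6 0.25 q6 1.21
fins side [-0.00070752 -0.01898387] front [ 0.02481074 -0.00152788] plat [ 0.5992433 -2.351366 ] scene [ 0.06475622 -0.25524667]
t 4.1833 yaw 0.5304262804562438 M [ 0.62  0.7  -0.1 ] F [-4.7  3.3  4.2] tau6 0.5 q6 1.31
fins side [ 0.00537705 -0.01519388] front [0.02647332 0.0060638 ] plat [ 0.45985237 -3.0920863 ] scene [ 0.08766971 -0.27143756]
t 4.5333 yaw 0.4303659176353831 M [ 0.68  0.76 -0.13] F [-4.3  4.   2.4] tau6 0.5 q6 1.41
```

```bash
python3 -m pendant '[[[0,0,0],[0,0,0.05],0.03],[[0,0,0],[0,0,0.1],0.03],[[0,0,0],[0,0,0.1],0.03]]' >/dev/null; python3 t.py e3
```

```text
fins side [-0.01803812 -0.11660084] front [-0.04963357 -0.289259  ] plat [ 0.56354105 -3.5132358 ] scene [ 0.10035555 -0.37311053]
t 4.8833 yaw 0.3305516104437294 M [ 0.74  0.71 -0.1 ] F [-4.   5.7  3.7] tau6 0.57 q6 1.51
```

```bash
python3 -m pendant '[[[0,0,0],[0,0,0.04],0.03],[[0,0,0],[0,0,0.08],0.03],[[0,0,0],[0,0,0.08],0.03]]' >/dev/null; python3 t.py e4
```

```text
fins side [-0.07485905 -0.26768616] front [-0.11745365 -0.7170783 ] plat [ 0.45315596 -4.1380024 ] scene [ 0.09726454 -0.50028026]
t 5.2333 yaw 0.25111951071430694 M [ 0.81  0.73 -0.07] F [-4.6  4.8  2.3] tau6 0.44 q6 1.59
```

The heat sink now moves with the platform, a lift of about 1 mm, so contact is made. Release and retreat straight up.

```bash
python3 -m pendant '[[[0,0,0],[0,0,0],0.0918],[[0,0,0],[0,0,0],0.0918],[[0,0,0],[0,0,0],0.0918],[[0,0,0],[0,0,0],0.0918],[[0,0,0],[0,0,0],0.0918],[[0,0,0],[0,0,0],0.0918],[[0,0,0],[0,0,0],0.0918]]'; python3 -m pendant '[[[0,0,-0.02],[0,0,0],0.0918],[[0,0,-0.05],[0,0,0],0.0918],[[0,0,-0.09],[0,0,0],0.0918],[[0,0,-0.13],[0,0,0],0.0918],[[0,0,-0.17],[0,0,0],0.0918],[[0,0,-0.2],[0,0,0],0.0918],[[0,0,-0.2],[0,0,0],0.0918],[[0,0,-0.2],[0,0,0],0.0918],[[0,0,-0.2],[0,0,0],0.0918],[[0,0,-0.2],[0,0,0],0.0918]]'; python3 t.py e5; python3 - <<'E'
from h import *
c=dict(np.load('pics/d1.npz'))
for p in ([612,235+115,100],[655,120,119]):
    q=[cv2.projectPoints(np.array([[p[0],p[1],p[2]+d]],float),c['rvec'],c['tvec'],c['mtx'],None)[0].ravel() for d in (0,1)]
    print(q[0],q[1]-q[0])
a=[cv2.imread('pics/%s.png'%i)[215:384,150:350] for i in ('d1','e5')]
cv2.imwrite('pics/z2.png',cv2.resize(np.hstack(a),None,fx=2,fy=2,interpolation=cv2.INTER_CUBIC))
E
```

```text
time: 5.92
tool_pos: [506.4, 221.8, 251.7]
tcp_rot: [3.141, -0.0, 0.251]
contact_force: [-0.6, 0.5, -0.5]
grip_width: 87.2
time: 6.75
tool_pos: [506.2, 221.8, 449.9]
tcp_rot: [3.141, 0.003, 0.251]
contact_force: [-0.1, -0.8, -0.9]
grip_width: 91.4
fins side [-0.08895491 -0.24869381] front [-0.10391659 -0.7213456 ] plat [ 0.34640154 -4.213624  ] scene [ 0.08570522 -0.51045567]
t 6.75 yaw 0.2507334301045616 M [0.01 0.04 0.03] F [-0.1 -0.8 -0.9] tau6 -0.0 q6 1.59
[220.51476465 353.52005268] [-0.04952434 -0.4349887 ]
[219.54176099 232.61133455] [-0.03645001 -0.41207022]
```

View pics/z2.png

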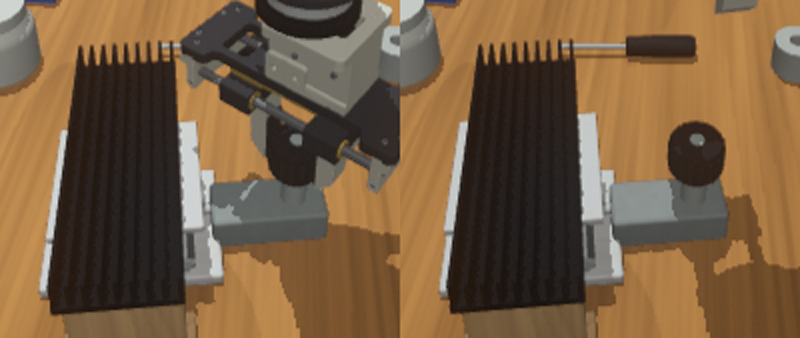

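The picture shows the knob free, the gripper away, and the platform up against the undisturbed heat sink; lift is 0.6 to 1.7 mm by image shift and steady since release.

```bash
python3 -c "
from plant import close_job; print(close_job())"
```

```text
the job is handed in; nothing more can be done
None
```

I turned the knob of the jack under the heat sink clockwise by about 0.73 rad, so the platform rose roughly 10 mm, met the underside and stopped. Then I let go, raised the gripper 200 mm straight up, and handed the job in at about 7 s.

**Contact:** the heat sink stayed still in the pictures (within 0.02 px) until the platform reached it. After that it moved up with the platform.

**Final lift:** by image shift, about 1.7 mm at the end nearer the side camera and 0.6 mm at the far end. This is a slight tilt of well under 1 degree. Sideways shift was about 0.1 px, under 0.5 mm. The reading was unchanged after I let go.

**Robot clear:** the contact force reads about 1 N, which is sensor noise, and the robot is touching nothing.

**Not checked:** I have no direct reading of the force between platform and heat sink; I infer it from the lift. I never went near the spare jack, but did not measure it again at the end. No check failed. The two ends did show different lifts, and I take that to be the small tilt.

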